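# Put away the bench after a staining run

## Task

Clear up after the staining run: stand the two small capped vials upright in the small two-bay caddy, one in each bay, lay the two slide mailers flat, label up, in the tray with two long lanes, one in each lane, and stand the wide specimen pot upright in the round dish. Keep the vials and the pot upright all the way and set them down gently, do not drop them, and leave the glass beaker standing where it is.

Things in the scene. Friction and masses are not known exactly. Their poses are not given: they have to be found in the camera images.
- vial_a: Small capped reagent vial, standing upright: amber glass body with a paper band and a black cap, a plain cylinder 30 mm in diameter and 55 mm tall, 35 to 70 g. It can be gripped across its diameter at any height, from any side. Origin at the centre of its underside, z up along its axis; its yaw means nothing. The two vials are alike and interchangeable.
- vial_b: Small capped reagent vial, standing upright: amber glass body with a paper band and a black cap, a plain cylinder 30 mm in diameter and 55 mm tall, 35 to 70 g. It can be gripped across its diameter at any height, from any side. Origin at the centre of its underside, z up along its axis; its yaw means nothing. The two vials are alike and interchangeable.
- mailer_a: Slide mailer, a closed flat box of grey-blue plastic lying on its broad side: 80 mm long (its x), 30 mm wide (its y), 24 mm high, with a paper label on top, 35 to 70 g. Grip it across its 30 mm width. Origin at the centre of its underside, z up. The two mailers are alike and interchangeable, and either end may lead.
- mailer_b: Slide mailer, a closed flat box of grey-blue plastic lying on its broad side: 80 mm long (its x), 30 mm wide (its y), 24 mm high, with a paper label on top, 35 to 70 g. Grip it across its 30 mm width. Origin at the centre of its underside, z up. The two mailers are alike and interchangeable, and either end may lead.
- pot: Specimen pot, standing upright: cream cylindrical body 45 mm in diameter with a red screw lid 48 mm in diameter (the lid spans heights 40 to 56 mm above the underside), 56 mm tall in all, 50 to 100 g. Grip it across the lid. Origin at the centre of its underside, z up along its axis; its yaw means nothing.
- caddy: Vial caddy: low oblong open tray, 62 mm (its x) by 116 mm (its y) outside, 14 mm high; walls and floor 4 mm thick. A 4 mm divider as high as the walls splits it into two bays, 54 (x) by 52 mm (y) inside, centres at y = +28 and -28 mm. Origin at the centre of its underside, on the bench, z up. Plain grey plastic, fixed to the bench.
- lanes: Mailer tray: low, nearly square open tray, 112 mm (its x) by 116 mm (its y) outside, 14 mm high; walls and floor 4 mm thick. A 4 mm divider as high as the walls runs along x: two lanes, 104 (x) by 52 mm (y) inside, centre lines at y = +28 and -28 mm; mailers lie along x. Origin at the centre of its underside, on the bench, z up. Plain grey plastic, fixed to the bench.
- dish: Round dish with a low rim: 84 mm outside diameter, 76 mm inside, 14 mm high, floor 4 mm thick. Origin at the centre of its underside, on the bench, z up; its yaw means nothing. Plain grey plastic, fixed to the bench.
- beaker: Empty clear glass beaker standing loose, 56 mm in diameter at the rim, 70 mm tall: to be left in its place. Origin at the centre of its underside, z up. (Also loose among the things, not listed: a flat timer, 60 x 60 x 18 mm, and two cuvettes, 45 x 13 x 13 mm, of no concern. Other equipment stands at the edges, below 150 mm.)
Things that resemble listed ones, but are neither listed nor needed, are in the scene too. Leave any green look-alike of the caddy alone.

How it is judged:
At the end, for the whole second after the job is handed in: A vial in each bay of the caddy, a mailer in each lane of the tray (all on the floor, within 16 mm of the bay's or lane's centre in x and y), the pot on the dish's floor within 18 mm of its centre; all five right side up within 0.15 rad and at rest (below 0.02 m/s) (((x of vial_a in the frame of caddy between -0.016 and 0.016 m and y of vial_a in the frame of caddy between 0.012 and 0.044 m and z of vial_a in the frame of caddy between 0.001 and 0.008 m and x of vial_b in the frame of caddy between -0.016 and 0.016 m and y of vial_b in the frame of caddy between -0.044 and -0.012 m and z of vial_b in the frame of caddy between 0.001 and 0.008 m) or (x of vial_a in the frame of caddy between -0.016 and 0.016 m and y of vial_a in the frame of caddy between -0.044 and -0.012 m and z of vial_a in the frame of caddy between 0.001 and 0.008 m and x of vial_b in the frame of caddy between -0.016 and 0.016 m and y of vial_b in the frame of caddy between 0.012 and 0.044 m and z of vial_b in the frame of caddy between 0.001 and 0.008 m)) and ((x of mailer_a in the frame of lanes between -0.016 and 0.016 m and y of mailer_a in the frame of lanes between 0.012 and 0.044 m and z of mailer_a in the frame of lanes between 0.001 and 0.008 m and x of mailer_b in the frame of lanes between -0.016 and 0.016 m and y of mailer_b in the frame of lanes between -0.044 and -0.012 m and z of mailer_b in the frame of lanes between 0.001 and 0.008 m) or (x of mailer_a in the frame of lanes between -0.016 and 0.016 m and y of mailer_a in the frame of lanes between -0.044 and -0.012 m and z of mailer_a in the frame of lanes between 0.001 and 0.008 m and x of mailer_b in the frame of lanes between -0.016 and 0.016 m and y of mailer_b in the frame of lanes between 0.012 and 0.044 m and z of mailer_b in the frame of lanes between 0.001 and 0.008 m)) and horizontal distance between pot and dish below 0.018 m and z of pot in the frame of dish between 0.001 and 0.008 m and angle between each of vial_a, vial_b, mailer_a, mailer_b, pot's own z axis and vertical below 0.15 rad and linear speed of each of vial_a, vial_b, mailer_a, mailer_b, pot below 0.02 m/s); the robot touches nothing.
It fails at once if a vial or the pot is tipped by more than 35 degrees (angle between any of vial_a, vial_b, pot's own z axis and vertical above 0.61 rad).
It fails at once if a vial or the pot is dropped: it moves faster than 0.8 m/s (a fall of about 33 mm) while the fingers do not hold it ((linear speed of vial_a above 0.8 m/s and contact force between the fingers and vial_a below 0.05 N) or (linear speed of vial_b above 0.8 m/s and contact force between the fingers and vial_b below 0.05 N) or (linear speed of pot above 0.8 m/s and contact force between the fingers and pot below 0.05 N)).
It fails at once if the glass beaker is knocked over (tilted by more than 35 degrees) or shoved more than 30 mm from its place (distance of beaker from where it was at the start of the episode above 0.03 m or angle between beaker's own z axis and vertical above 0.61 rad).
It also fails if it takes over 136 s, if anything falls off the work surface, if the arm or the gripper's body presses on something with over 40 N, if the wrist force passes 120 N, or if a joint passes its speed limit or range.

## Robot

A 7-joint arm with a two-finger parallel gripper is mounted at the origin on the work surface. World frame = base frame: x ahead of the robot, y to its left, z up, the work surface at z = 0. Lengths are in m, angles in rad, forces in N, time in s.
With the tool pointing down it reaches from about 0.375 to 0.925 m from the base axis. Payload 3.1 kg.
Tool frame: the origin (TCP) lies on the centre line of the jaws, within the pads' length; the fingertips stand 25 mm ahead of it and the grasp point (between the pads) lies 6 mm ahead of it; z points along the fingers, y is the direction in which the jaws open and shut (so a half turn about z gives the same grasp; the last joint's range is limited). The gripper opens to 85 mm and grips with 20 to 120 N. Pads are 22 mm wide; open, the fingers measure 114 mm over their backs; the gripper's body (76 mm by 85 mm) begins 54 mm behind the grasp point. The pads swing forward as they close: fully open they stand 13 mm farther back than shut.
Start: joints at [1.1, 0.383, 0.044, 1.598, -0.018, 1.161, -0.05], TCP at [0.237, -0.605, 0.256] pointing down, gripper open.
Joint ranges: [-2.61, 2.61], [-0.41, 2.15], [-1.48, 1.57], [0, 2.5], [-1.57, 4.71], [0.05, 1.97], [-2.85, 2.85]. Speed limits (rad/s): [2.79, 2.79, 3.14, 3.14, 3.14, 3.14, 3.14].

## Interface

Orientations are given as a unit quaternion [x, y, z, w].
In Python, from station import arm gives the robot as it stands.
- The arm moves only by the shell command python3 -m pendant 'ROWS' [FORCE]. ROWS is JSON, a list that holds one entry, the list of rows, each a list of 7 numbers: the gripper's target within -1 to 1 (fully open at 1, half-way at 0, shut at -1), then the shift along the tool's x, y, z in m, then the turn, a rotation vector about the tool's x, y, z in rad. A call has 1 to 10 rows; each row shifts and turns the commanded pose from where the row before left it, along the tool's axes as they then stand; what a row does not reach is not made up. A row lasts 1/8 s, in which the tool goes at most 62.5 mm and 10.7 degrees, less where a joint would pass 70% of its speed; a pose out of reach is approached as far as the arm can. A call is refused whole if a number of a shift passes 0.0625 or a number of a turn 0.188, either way. A call with a gripper value outside its range is refused whole. The fingers move at their own pace and stop on an object; FORCE is the grip in N (left out, the last holds). Time passes only in rows, so rows that do not move let the fingers close. It gives the time, the measured TCP pose, the force and the opening at its end, in the units of the state.
- arm.state(): the state, without advancing time (a new reading comes with each control period).
- arm.read_camera(name): name is "side" or "top"; returns a dict with "pixels" (400x640x3 uint8, red, green, blue), "fx", "fy", "cx", "cy" (pixels), "k1" (the pictures are not rectified: a ray, as slopes to the right and down, at radius r is drawn at 1 + k1 r^2 times it, then the intrinsics apply), "cam_to_world" (4x4, takes a point from camera to world coordinates). Camera axes: x right, y down, z forward; pixel columns grow to the right and rows downward; lengths in m; the calibration is good to about 2 mm. A picture is of the moment at which its call begins. There is no depth.
- arm.hand_in(): hands the job in, once; it reports no verdict.
Trained networks look in the newest picture that a camera, given by its name, has taken for a name from the list of things; names that differ only in an ending like _2 or _b are one class to them, and where a whole thing is asked for, a point or a joint stands for the part that bears it (a point fixed in the world has none). Each returns a list of dicts, best first, with "conf" (0 to 1); they miss things now and then, are a little off and sometimes report something else, mostly with a low value. They report only what shows in the picture. A call takes as long as a camera call. They do not tell look-alikes from the thing itself.
- arm.find_in(thing, camera): "point" ([x, y, z] in m, in the coordinates of the camera as it stood for that picture, good to about 4 mm: the middle of the surface that is visible of it).
- arm.masks_of(thing, camera): "mask" (400x640 bool, what is visible of it).
- arm.spot_point(thing, camera): "point" ([x, y, z] in m, in the coordinates of the camera as it stood for that picture, good to about 4 mm: a listed point, or the origin of a listed thing).
The state is a dict: "time_s": time; "joint_pos": joint angles; "joint_velocities": joint speeds; "joint_efforts": joint torques, N m; "tool_pos": TCP position; "tool_rot": TCP orientation; "wrist_force": force on the tool from outside, world axes, zero at the start; "ft_torque": the same for the moment, N m; "opening": finger opening in m.
Only numpy, scipy, OpenCV 4.12 (cv2) and the standard library are available. Lean on these libraries where they do the work, as an engineer would, in place of code of your own. Each camera call takes 0.05 s, during which the arm holds its last target. There are 200 camera calls.

## Working session

There is one attempt and no reset: what is moved stays moved. The work goes in short steps, Python scripts to look and compute and a shell command to move; the robot and the scene stay as the last step left them, time stands still between calls to the robot, and variables do not carry over. Pictures are saved under pics/ and viewed, about 12 in all and at most 16, crops included, and the job is handed in when it is done.

```bash
ls; mkdir -p pics; cat > h.py <<'E'
from station import arm
import numpy as np, cv2
def snap(cam,fn=None):
    d=arm.read_camera(cam)
    if fn: cv2.imwrite('pics/'+fn,d['pixels'][:,:,::-1])
    return d
def w(d,p): return (d['cam_to_world']@np.append(p,1))[:3]
def pix(d,P):
    c=np.linalg.inv(d['cam_to_world'])@np.append(P,1); s=c[:2]/c[2]; s=s*(1+d['k1']*(s@s))
    return np.array([d['fx']*s[0]+d['cx'],d['fy']*s[1]+d['cy']])
def ray(d,uv,z):
    q=np.array([(uv[0]-d['cx'])/d['fx'],(uv[1]-d['cy'])/d['fy']]); s=q.copy()
    for _ in range(20): s=q/(1+d['k1']*(s@s))
    T=d['cam_to_world']; r=T[:3,:3]@np.array([s[0],s[1],1]); o=T[:3,3]
    return o+r*(z-o[2])/r[2]
E
python3 - <<'E'
from h import *
np.set_printoptions(precision=3,suppress=True)
for cam in ['top','side']:
    d=snap(cam,cam+'0.png'); print(cam,d['cam_to_world'],d['fx'],d['k1'])
    for t in ['vial_a','mailer_a','pot','caddy','lanes','dish','beaker']:
        for r in arm.spot_point(t,cam): print(t,round(r['conf'],2),w(d,r['point']),pix(d,w(d,r['point'])).round())
s=arm.state();print(s['time_s'],s['tool_pos'],s['tool_rot'],s['opening'])
E
```

```text
pics
top [[-0.018 -0.991  0.129  0.293]
 [-1.     0.02   0.017 -0.019]
 [-0.02  -0.129 -0.991  1.202]
 [ 0.     0.     0.     1.   ]] 479.4825453372555 0.007188245484448886
vial_a 0.7 [0.516 0.365 0.002] [181. 175.]
vial_a 0.6 [ 0.493 -0.007 -0.   ] [326. 181.]
vial_a 0.55 [ 0.428 -0.16   0.003] [388. 206.]
mailer_a 0.66 [0.641 0.188 0.001] [250. 126.]
mailer_a 0.65 [ 0.353  0.312 -0.001] [201. 239.]
pot 0.73 [ 0.43  -0.158  0.001] [387. 205.]
pot 0.63 [ 0.371 -0.287  0.001] [440. 227.]
caddy 0.65 [ 0.668 -0.412  0.002] [483. 111.]
caddy 0.65 [ 0.466  0.166 -0.004] [259. 194.]
caddy 0.61 [ 0.534 -0.37   0.002] [470. 162.]
caddy 0.55 [ 0.237 -0.36  -0.002] [472. 281.]
caddy 0.52 [0.52  0.364 0.003] [181. 174.]
lanes 0.7 [ 0.519  0.363 -0.001] [182. 174.]
dish 0.81 [ 0.648  0.008 -0.001] [319. 122.]
beaker 0.57 [ 0.466  0.165 -0.003] [259. 193.]
side [[-0.961 -0.197  0.194  0.179]
 [-0.276  0.72  -0.637  0.886]
 [-0.014 -0.666 -0.746  1.108]
 [ 0.     0.     0.     1.   ]] 501.859863132233 -0.07354116372903916
vial_a 0.66 [ 0.498 -0.003 -0.   ] [303. 212.]
vial_a 0.43 [ 0.431 -0.155 -0.002] [339. 181.]
mailer_a 0.61 [0.639 0.198 0.001] [232. 256.]
mailer_a 0.59 [ 0.353  0.313 -0.001] [322. 319.]
pot 0.55 [ 0.372 -0.281 -0.006] [367. 158.]
caddy 0.89 [ 0.538 -0.367 -0.001] [324. 131.]
caddy 0.81 [ 0.243 -0.36  -0.004] [410. 149.]
caddy 0.56 [ 0.667 -0.41  -0.001] [292. 117.]
lanes 0.81 [0.524 0.366 0.005] [249. 320.]
dish 0.79 [0.654 0.006 0.003] [252. 203.]
dish 0.48 [0.637 0.198 0.001] [232. 256.]
beaker 0.64 [ 0.464  0.169 -0.001] [297. 263.]
0.8 [ 0.237 -0.605  0.256] [0.983 0.185 0.    0.   ] 0.08518449561437437
```

View pics/top0.png

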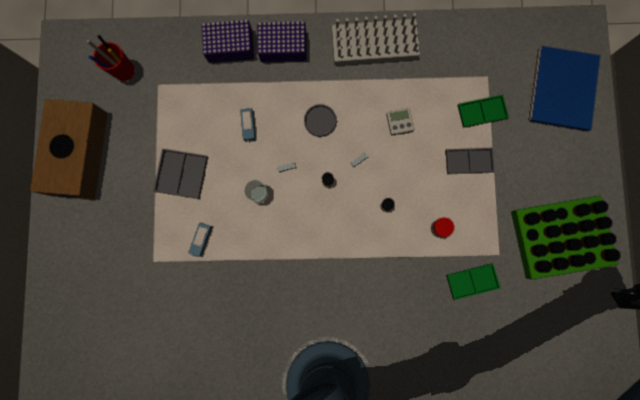

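View pics/side0.png

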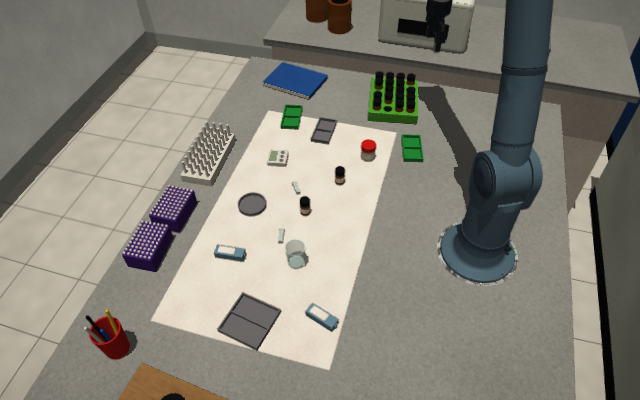

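Top view: caddy (grey) at px (470,161), green look-alikes at (482,111) and (473,281). Vials are at (327,180) and (388,205), the pot at (443,228), mailers at (247,124) and (201,239), the dish at (320,121), lanes at (181,174), and the beaker at (258,193). The side view agrees. Next: refine positions and angles from the masks.

```bash
cat >> h.py <<'E'
def rects(cam,th,z):
    d=snap(cam); out=[]
    for r in arm.masks_of(th,cam):
        ys,xs=np.nonzero(r['mask']); 
        if len(xs)<20: continue
        P=np.array([ray(d,(x,y),z)[:2] for x,y in zip(xs,ys)],np.float32)
        (c,s,a)=cv2.minAreaRect(P*1000); 
        if s[0]<s[1]: a+=90; s=s[::-1]
        out.append((r['conf'],P.mean(0),np.array(c)/1000,np.array(s),(a+90)%180-90,np.array(d['pixels'])[ys,xs].mean(0)))
    return out
def go(x,y,z,yaw):
    "tool-frame shift, and yaw turn (about tool z) to reach a tool-down pose; yaw = world angle of tool x mod pi"
    from scipy.spatial.transform import Rotation as R
    s=arm.state(); Rt=R.from_quat(s['tool_rot']); p=np.array(s['tool_pos'])
    v=Rt.as_matrix()[:,0]; cur=np.arctan2(v[1],v[0]); dy=(yaw-cur+np.pi/2)%np.pi-np.pi/2
    print('t',round(s['time_s'],2),'tcp',p.round(4),'yaw',cur.round(3),'open',round(s['opening'],4),'F',np.round(s['wrist_force'],1),'q7',np.round(s['joint_pos'],2))
    print('tool shift now',Rt.inv().apply(np.array([x,y,z])-p).round(4),'turn z',(-dy).round(3))
E
python3 - <<'E'
from h import *
np.set_printoptions(precision=3,suppress=True)
for cam in ['top','side']:
  for t,z in [('caddy',.014),('lanes',.014),('mailer_a',.024),('pot',.056),('vial_a',.055),('dish',.014)]:
    for r in rects(cam,t,z): print(cam,t,round(r[0],2),*r[1:4],round(r[4],1),r[5].round())
E
```

```text
top caddy 0.96 [ 0.237 -0.358] [ 0.237 -0.358] [120.898  65.   ] -78.0 [12. 69. 22.]
top caddy 0.85 [ 0.663 -0.407] [ 0.663 -0.407] [119.7    65.234] -79.8 [11. 64. 20.]
top caddy 0.57 [ 0.535 -0.367] [ 0.535 -0.367] [119.16   66.371] 88.8 [59. 55. 53.]
top lanes 0.82 [0.518 0.361] [0.519 0.361] [122.03  114.019] 79.7 [61. 58. 55.]
top mailer_a 0.85 [0.35  0.307] [0.349 0.307] [82.297 35.393] -18.8 [87. 90. 86.]
top mailer_a 0.64 [0.639 0.19 ] [0.639 0.19 ] [84.039 32.151] 5.3 [88. 91. 87.]
top pot 0.83 [ 0.366 -0.281] [ 0.366 -0.281] [55.752 46.344] -65.9 [109.  18.  13.]
top pot 0.38 [0.63  0.184] [0.63  0.184] [82.276 31.961] 5.1 [88. 90. 87.]
top vial_a 0.73 [ 0.424 -0.153] [ 0.424 -0.153] [34.367 27.031] -46.4 [26. 23. 20.]
top vial_a 0.46 [ 0.489 -0.01 ] [ 0.488 -0.009] [36.855 29.099] -1.2 [34. 30. 27.]
top dish 0.6 [0.648 0.006] [0.647 0.006] [84.06  81.744] -1.4 [63. 59. 56.]
side caddy 0.95 [ 0.24  -0.348] [ 0.239 -0.35 ] [124.7    63.267] -75.4 [ 30. 109.  43.]
side caddy 0.92 [ 0.663 -0.396] [ 0.663 -0.396] [128.542  66.452] -78.3 [ 35. 107.  45.]
side caddy 0.58 [ 0.536 -0.354] [ 0.535 -0.356] [129.996  66.838] -89.8 [93. 90. 88.]
side lanes 0.75 [0.52  0.371] [0.521 0.37 ] [125.793 120.538] 79.1 [104.  99.  97.]
side mailer_a 0.72 [0.352 0.319] [0.352 0.319] [88.442 40.603] -21.4 [136. 146. 144.]
side mailer_a 0.68 [0.638 0.205] [0.639 0.204] [83.926 42.233] 6.1 [123. 134. 133.]
side pot 0.69 [ 0.363 -0.251] [ 0.363 -0.251] [96.614 46.531] -78.4 [140.  63.  55.]
side vial_a 0.54 [ 0.422 -0.124] [ 0.422 -0.125] [74.574 26.728] -75.9 [59. 50. 42.]
side vial_a 0.45 [0.484 0.019] [0.485 0.017] [67.094 28.06 ] -72.5 [62. 53. 45.]
side dish 0.83 [0.647 0.018] [0.647 0.016] [95.501 85.278] -70.0 [106. 102.  99.]
```

```bash
python3 -m pendant '[[[1,0.030,-0.0313,0.013,0,0,0],[1,0.030,-0.0313,0.013,0,0,0],[1,0.030,-0.0313,0.013,0,0,0],[1,0.030,-0.0313,0.013,0,0,0],[1,0.030,-0.0313,0.013,0,0,0],[1,0.030,-0.0313,0.013,0,0,0],[1,0.030,-0.0313,0.013,0,0,0],[1,0.030,-0.0313,0.013,0,0,0],[1,0,0,0,0,0,0]]]' 40; python3 - <<'E'
from h import *
go(.371,-.284,.042,.372)
E
```

```text
time_s: 3.12
tool_pos: [0.37, -0.2805, 0.1514]
tool_rot: [0.982, 0.189, -0.0, -0.001]
wrist_force: [-0.7, 0.2, -0.5]
opening: 0.0851
t 3.12 tcp [ 0.37   -0.2805  0.1514] yaw 0.38 open 0.0851 F [-0.7  0.2 -0.5] q7 [ 0.71  0.18 -0.16  2.12  0.04  0.85 -0.66]
tool shift now [-0.0004  0.004   0.1094] turn z 0.008
```

```bash
python3 -m pendant '[[[1,0,0.004,0.03,0,0,0],[1,0,0,0.03,0,0,0],[1,0,0,0.03,0,0,0],[1,0,0,0.019,0,0,0],[1,0,0,0,0,0,0],[-1,0,0,0,0,0,0],[-1,0,0,0,0,0,0],[-1,0,0,0,0,0,0],[-1,0,0,0,0,0,0],[-1,0,0,0,0,0,0]]]' 40; python3 -m pendant '[[[-1,0,0,0,0,0,0],[-1,0,0,-0.02,0,0,0],[-1,0,0,-0.03,0,0,0],[-1,0,0,-0.03,0,0,0],[-1,0,0,-0.02,0,0,0]]]'; python3 - <<'E'
from h import *
snap('side','pot1.png')
go(.650,.007,.15,.372)
E
```

```text
time_s: 4.38
tool_pos: [0.3714, -0.2893, 0.0446]
tool_rot: [0.983, 0.185, 0.001, 0.001]
wrist_force: [-0.8, 0.2, 5.9]
opening: 0.0467
time_s: 5.0
tool_pos: [0.3709, -0.2887, 0.1449]
tool_rot: [0.983, 0.185, 0.001, 0.001]
wrist_force: [-0.0, 0.3, -0.1]
opening: 0.0468
t 5.05 tcp [ 0.3723 -0.2897  0.147 ] yaw 0.373 open 0.047 F [ 0.3 -0.9 -0. ] q7 [ 0.72  0.19 -0.16  2.11  0.04  0.84 -0.66]
tool shift now [ 0.3667 -0.1751 -0.0027] turn z 0.001
```

View pics/pot1.png

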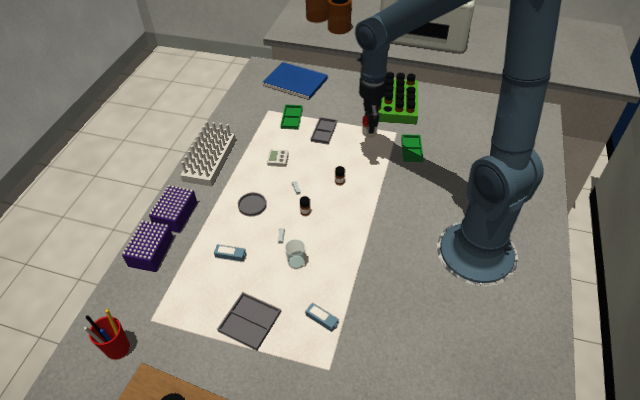

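```bash
python3 -m pendant '[[[-1,0.02,-0.01,0,0,0,0],[-1,0.042,-0.02,0,0,0,0],[-1,0.042,-0.02,0,0,0,0],[-1,0.042,-0.02,0,0,0,0],[-1,0.042,-0.02,0,0,0,0],[-1,0.042,-0.02,0,0,0,0],[-1,0.042,-0.02,0,0,0,0],[-1,0.042,-0.02,0,0,0,0],[-1,0.042,-0.02,0,0,0,0],[-1,0.012,-0.005,0,0,0,0]]]';python3 -m pendant '[[[-1,0,0,0,0,0,0]]]'; python3 - <<'E'
from h import *
go(.650,.007,.051,.372)
E
```

```text
time_s: 6.3
tool_pos: [0.6507, 0.0135, 0.1427]
tool_rot: [0.982, 0.188, 0.001, -0.001]
wrist_force: [-0.4, -0.2, -0.4]
opening: 0.0469
time_s: 6.42
tool_pos: [0.6492, 0.0094, 0.1424]
tool_rot: [0.983, 0.186, -0.001, -0.0]
wrist_force: [-0.9, -0.2, -1.5]
opening: 0.0471
t 6.42 tcp [0.6492 0.0094 0.1424] yaw 0.375 open 0.0471 F [-0.9 -0.2 -1.5] q7 [ 0.16  0.52 -0.3   1.67  0.18  0.98 -1.41]
tool shift now [-0.      0.0026  0.0914] turn z 0.003
```

```bash
python3 -m pendant '[[[-1,0,0.002,0.025,0,0,0],[-1,0,0,0.025,0,0,0],[-1,0,0,0.025,0,0,0],[-1,0,0,0.01,0,0,0],[-1,0,0,0.005,0,0,0],[-1,0,0,0.003,0,0,0],[-1,0,0,0.002,0,0,0],[-1,0,0,0,0,0,0]]]';  python3 - <<'E'
from h import *
snap('side')
go(.650,.007,.051,.372)
E
```

```text
time_s: 7.42
tool_pos: [0.6506, 0.0068, 0.0488]
tool_rot: [0.983, 0.185, 0.0, 0.0]
wrist_force: [0.2, -0.0, -0.0]
opening: 0.047
t 7.47 tcp [0.6506 0.0068 0.0488] yaw 0.373 open 0.0472 F [-0.6  0.6 -0.8] q7 [ 0.14  0.64 -0.28  1.71  0.22  0.82 -1.44]
tool shift now [-0.0005 -0.0004 -0.0022] turn z 0.001
```

```bash
python3 -m pendant '[[[-1,0,0,0.002,0,0,0],[-1,0,0,0,0,0,0],[0.2,0,0,0,0,0,0],[1,0,0,0,0,0,0],[1,0,0,0,0,0,0],[1,0,0,0,0,0,0],[1,0,0,-0.02,0,0,0],[1,0,0,-0.04,0,0,0],[1,0,0,-0.05,0,0,0],[1,0,0,0,0,0,0]]]';  python3 - <<'E'
from h import *
d=snap('side')
for t in ['pot','vial_a']:
  for r in arm.spot_point(t,'side'): print(t,round(r['conf'],2),w(d,r['point']).round(4))
go(.495,-.005,.15,1.5)
E
```

```text
time_s: 8.72
tool_pos: [0.655, 0.0074, 0.164]
tool_rot: [0.983, 0.185, 0.007, 0.001]
wrist_force: [-0.2, 0.5, -0.6]
opening: 0.0855
pot 0.86 [0.6547 0.0141 0.0012]
vial_a 0.75 [ 4.957e-01 -3.500e-03 -1.000e-04]
vial_a 0.73 [ 0.4323 -0.1549 -0.0031]
t 8.88 tcp [0.6499 0.0066 0.1566] yaw 0.373 open 0.0853 F [-0.7 -0.5 -0.2] q7 [ 0.16  0.5  -0.31  1.67  0.17  1.   -1.4 ]
tool shift now [-0.1485 -0.0456  0.0066] turn z -1.127
```

```bash
python3 -m pendant '[[[1,-0.0375,-0.0115,0,0,0,0],[1,-0.0375,-0.0115,0,0,0,0],[1,-0.0375,-0.0115,0,0,0,0],[1,-0.0365,-0.0115,0,0,0,0],[1,0,0,0,0,0,-0.18],[1,0,0,0,0,0,-0.18],[1,0,0,0,0,0,-0.18],[1,0,0,0,0,0,-0.18],[1,0,0,0,0,0,-0.18],[1,0,0,0,0,0,-0.18]]]'; python3 -m pendant '[[[1,0,0,0,0,0,-0.12],[1,0,0,0,0,0,0]]]';  python3 - <<'E'
from h import *
go(.495,-.005,.045,1.571)
E
```

```text
time_s: 10.12
tool_pos: [0.4931, -0.0048, 0.1547]
tool_rot: [0.746, 0.666, -0.001, -0.001]
wrist_force: [0.5, -0.1, 0.7]
opening: 0.0853
time_s: 10.38
tool_pos: [0.4934, -0.0048, 0.1549]
tool_rot: [0.707, 0.707, -0.001, -0.001]
wrist_force: [0.3, 0.2, 0.6]
opening: 0.0852
t 10.38 tcp [ 0.4934 -0.0048  0.1549] yaw 1.571 open 0.0852 F [0.3 0.2 0.6] q7 [ 0.39  0.26 -0.52  2.03  0.16  0.89 -0.21]
tool shift now [-0.0002  0.002   0.1099] turn z 0.0
```

```bash
python3 -m pendant '[[[1,0,0.002,0.03,0,0,0],[1,0,0,0.04,0,0,0],[1,0,0,0.03,0,0,0],[1,0,0,0.01,0,0,0],[1,0,0,0,0,0,0],[-1,0,0,0,0,0,0],[-1,0,0,0,0,0,0],[-1,0,0,0,0,0,0],[-1,0,0,0,0,0,0],[-1,0,0,0,0,0,0]]]' 40; python3 -m pendant '[[[-1,0,0,0,0,0,0],[-1,0,0,0,0,0,0],[-1,0,0,-0.02,0,0,0],[-1,0,0,-0.04,0,0,0],[-1,0,0,-0.04,0,0,0],[-1,0,0,0,0,0,0]]]'; python3 - <<'E'
from h import *
go(.535,-.34,.15,1.571)
E
```

```text
time_s: 11.62
tool_pos: [0.4972, -0.0048, 0.0471]
tool_rot: [0.706, 0.708, 0.0, 0.0]
wrist_force: [-1.5, -0.1, 7.1]
opening: 0.0286
time_s: 12.38
tool_pos: [0.4997, -0.0045, 0.1496]
tool_rot: [0.706, 0.708, 0.003, 0.003]
wrist_force: [-0.3, -0.5, 0.3]
opening: 0.029
t 12.38 tcp [ 0.4997 -0.0045  0.1496] yaw 1.573 open 0.029 F [-0.3 -0.5  0.3] q7 [ 0.4   0.27 -0.52  2.03  0.18  0.87 -0.22]
tool shift now [-3.355e-01  3.470e-02  1.000e-04] turn z 0.002
```

```bash
python3 -m pendant '[[[-1,-0.018,0.002,0,0,0,0],[-1,-0.04,0.0045,0,0,0,0],[-1,-0.04,0.0045,0,0,0,0],[-1,-0.04,0.0045,0,0,0,0],[-1,-0.04,0.0045,0,0,0,0],[-1,-0.04,0.0045,0,0,0,0],[-1,-0.04,0.0045,0,0,0,0],[-1,-0.04,0.0045,0,0,0,0],[-1,-0.028,0.003,0,0,0,0],[-1,-0.01,0.001,0,0,0,0]]]'; python3 -m pendant '[[[-1,0,0,0,0,0,0],[-1,0,0,0,0,0,0]]]';  python3 - <<'E'
from h import *
go(.535,-.34,.051,1.571)
E
```

```text
time_s: 13.62
tool_pos: [0.5333, -0.3429, 0.1444]
tool_rot: [0.708, 0.707, -0.001, -0.001]
wrist_force: [-0.5, -0.4, -0.5]
opening: 0.0291
time_s: 13.88
tool_pos: [0.5351, -0.3382, 0.1458]
tool_rot: [0.705, 0.709, 0.0, -0.001]
wrist_force: [-0.2, 0.5, 0.6]
opening: 0.0293
t 13.88 tcp [ 0.5351 -0.3382  0.1458] yaw 1.575 open 0.0293 F [-0.2  0.5  0.6] q7 [ 0.77  0.49 -0.35  1.71  0.2   0.97  0.36]
tool shift now [-0.002  -0.0001  0.0948] turn z 0.004
```

```bash
python3 -m pendant '[[[-1,-0.001,0,0.025,0,0,0],[-1,0,0,0.025,0,0,0],[-1,0,0,0.025,0,0,0],[-1,0,0,0.01,0,0,0],[-1,0,0,0.005,0,0,0],[-1,0,0,0.003,0,0,0],[-1,0,0,0.002,0,0,0],[-1,0,0,0.001,0,0,0],[-1,0,0,0,0,0,0]]]';  python3 - <<'E'
from h import *
d=snap('top')
for r in arm.spot_point('vial_a','top'): print(round(r['conf'],2),w(d,r['point']).round(4))
d=snap('side','v1.png')
for r in arm.spot_point('vial_a','side'): print(round(r['conf'],2),w(d,r['point']).round(4))
cv2.imwrite('pics/v1c.png',cv2.resize(d['pixels'][60:240,220:460,::-1],None,fx=3,fy=3))
go(.535,-.34,.05,1.571)
E
```

```text
time_s: 15.0
tool_pos: [0.5354, -0.342, 0.0512]
tool_rot: [0.706, 0.708, 0.0, 0.001]
wrist_force: [-1.1, 0.3, 2.5]
opening: 0.0293
0.74 [ 4.290e-01 -1.546e-01  4.000e-04]
0.39 [ 0.5356 -0.3433  0.0051]
0.6 [ 0.5381 -0.3423  0.0031]
0.51 [ 0.4292 -0.1555 -0.0017]
t 15.2 tcp [ 0.5353 -0.342   0.0512] yaw 1.573 open 0.0292 F [-0.8  1.   5.3] q7 [ 0.75  0.62 -0.31  1.75  0.25  0.81  0.32]
tool shift now [ 0.002  -0.0003  0.0012] turn z 0.002
```

View pics/v1c.png

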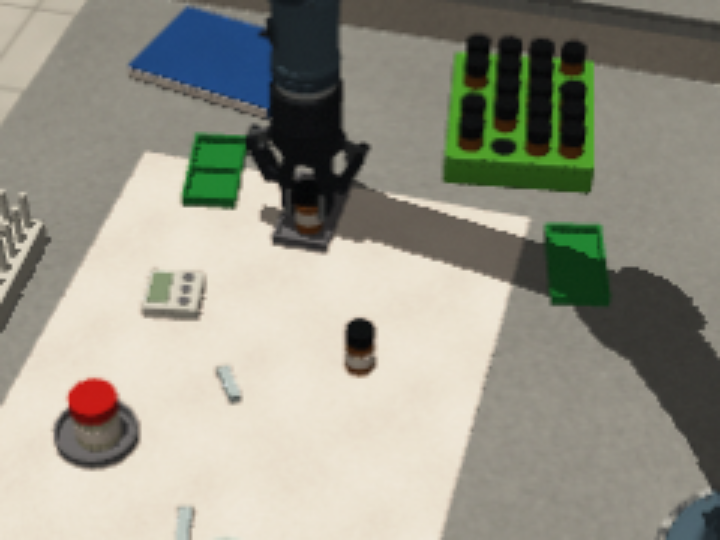

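The pot stands in the dish (crop 95,415) and the vial is in the caddy's near bay (crop 307,205) with floor contact felt. Release, then the second vial.

```bash
python3 -m pendant '[[[0.2,0,0,0,0,0,0],[0.6,0,0,0,0,0,0],[0.6,0,0,0,0,0,0],[0.6,0,0,0,0,0,0],[0.6,0,0,-0.02,0,0,0],[0.8,0,0,-0.04,0,0,0],[1,0,0,-0.04,0,0,0],[1,0,0,0,0,0,0]]]';  python3 - <<'E'
from h import *
go(.429,-.157,.15,1.571)
E
```

```text
time_s: 16.2
tool_pos: [0.5386, -0.3434, 0.1567]
tool_rot: [0.706, 0.708, 0.001, 0.006]
wrist_force: [0.5, 0.0, -1.0]
opening: 0.0855
t 16.2 tcp [ 0.5386 -0.3434  0.1567] yaw 1.573 open 0.0855 F [ 0.5  0.  -1. ] q7 [ 0.78  0.48 -0.35  1.7   0.19  0.98  0.36]
tool shift now [ 0.1866 -0.1093  0.0046] turn z 0.002
```

```bash
python3 -m pendant '[[[1,0.037,-0.0214,0,0,0,0],[1,0.037,-0.0214,0,0,0,0],[1,0.037,-0.0214,0,0,0,0],[1,0.037,-0.0214,0,0,0,0],[1,0.037,-0.0214,0,0,0,0],[1,0,0,0,0,0,0],[1,0,0,0,0,0,0]]]';  python3 - <<'E'
from h import *
go(.429,-.157,.046,1.571)
E
```

```text
time_s: 17.08
tool_pos: [0.4278, -0.1573, 0.1507]
tool_rot: [0.706, 0.708, 0.0, 0.001]
wrist_force: [0.5, -0.3, 0.6]
opening: 0.0852
t 17.07 tcp [ 0.4278 -0.1573  0.1507] yaw 1.573 open 0.0852 F [ 0.5 -0.3  0.6] q7 [ 0.69  0.18 -0.46  2.12  0.11  0.85  0.17]
tool shift now [0.0004 0.001  0.1047] turn z 0.002
```

```bash
python3 -m pendant '[[[1,0,0.001,0.03,0,0,0],[1,0,0,0.04,0,0,0],[1,0,0,0.025,0,0,0],[1,0,0,0.0095,0,0,0],[1,0,0,0,0,0,0],[-1,0,0,0,0,0,0],[-1,0,0,0,0,0,0],[-1,0,0,0,0,0,0],[-1,0,0,0,0,0,0],[-1,0,0,0,0,0,0]]]' 40; python3 -m pendant '[[[-1,0,0,0,0,0,0],[-1,0,0,0,0,0,0],[-1,0,0,-0.02,0,0,0],[-1,0,0,-0.04,0,0,0],[-1,0,0,-0.04,0,0,0],[-1,0,0,-0.01,0,0,0],[-1,0,0,0,0,0,0]]]'; python3 - <<'E'
from h import *
go(.535,-.398,.15,1.571)
E
```

```text
time_s: 18.32
tool_pos: [0.4289, -0.1571, 0.0465]
tool_rot: [0.706, 0.708, -0.0, 0.0]
wrist_force: [-0.5, 0.1, 6.5]
opening: 0.0291
time_s: 19.2
tool_pos: [0.4286, -0.157, 0.1559]
tool_rot: [0.706, 0.708, 0.0, 0.001]
wrist_force: [0.1, -0.4, -0.8]
opening: 0.0293
t 19.2 tcp [ 0.4286 -0.157   0.1559] yaw 1.573 open 0.0293 F [ 0.1 -0.4 -0.8] q7 [ 0.71  0.18 -0.47  2.12  0.11  0.87  0.17]
tool shift now [-0.2412  0.106   0.0062] turn z 0.002
```

```bash
python3 -m pendant '[[[-1,-0.02,0.009,0,0,0,0],[-1,-0.037,0.016,0,0,0,0],[-1,-0.037,0.0165,0,0,0,0],[-1,-0.037,0.0165,0,0,0,0],[-1,-0.037,0.0165,0,0,0,0],[-1,-0.037,0.0165,0,0,0,0],[-1,-0.026,0.011,0,0,0,0],[-1,-0.01,0.004,0,0,0,0],[-1,0,0,0,0,0,0],[-1,0,0,0,0,0,0]]]';  python3 - <<'E'
from h import *
go(.535,-.398,.051,1.571)
E
```

```text
time_s: 20.45
tool_pos: [0.5347, -0.396, 0.155]
tool_rot: [0.706, 0.708, 0.0, -0.001]
wrist_force: [0.5, 0.2, -0.8]
opening: 0.0289
t 20.45 tcp [ 0.5347 -0.396   0.155 ] yaw 1.574 open 0.0289 F [ 0.5  0.2 -0.8] q7 [ 0.83  0.54 -0.34  1.62  0.2   1.02  0.44]
tool shift now [-0.0022  0.0004  0.104 ] turn z 0.003
```

```bash
python3 -m pendant '[[[-1,-0.001,0,0.025,0,0,0],[-1,0,0,0.03,0,0,0],[-1,0,0,0.03,0,0,0],[-1,0,0,0.01,0,0,0],[-1,0,0,0.005,0,0,0],[-1,0,0,0.003,0,0,0],[-1,0,0,0.0015,0,0,0],[-1,0,0,0.001,0,0,0],[-1,0,0,0,0,0,0]]]';  python3 - <<'E'
from h import *
d=snap('top')
for r in arm.spot_point('vial_a','top'): print(round(r['conf'],2),w(d,r['point']).round(4))
go(.535,-.398,.05,1.571)
E
```

```text
time_s: 21.58
tool_pos: [0.5352, -0.3989, 0.0507]
tool_rot: [0.706, 0.708, 0.0, 0.0]
wrist_force: [0.1, -0.5, -0.1]
opening: 0.0293
0.65 [ 0.5367 -0.398   0.0088]
0.56 [ 0.5353 -0.3457  0.0047]
t 21.68 tcp [ 0.5352 -0.3988  0.0507] yaw 1.573 open 0.0286 F [-0.1 -0.4 -0.1] q7 [ 0.81  0.67 -0.31  1.66  0.25  0.85  0.4 ]
tool shift now [ 0.0008 -0.0002  0.0007] turn z 0.002
```

```bash
python3 -m pendant '[[[-1,0,0,0.0015,0,0,0],[-1,0,0,0,0,0,0],[0.2,0,0,0,0,0,0],[0.6,0,0,0,0,0,0],[0.6,0,0,0,0,0,0],[0.6,0,0,0,0,0,0],[0.6,0,0,-0.02,0,0,0],[0.8,0,0,-0.04,0,0,0],[1,0,0,-0.04,0,0,0],[1,0,0,-0.01,0,0,0]]]'; python3 -m pendant '[[[1,0.059,-0.0105,0,0,0,0],[1,0.059,-0.0105,0,0,0,0],[1,0.059,-0.0105,0,0,0,0],[1,0.059,-0.0105,0,0,0,0],[1,0.059,-0.0105,0,0,0,0],[1,0.059,-0.0105,0,0,0,0],[1,0.059,-0.0105,0,0,0,0],[1,0.059,-0.0105,0,0,0,0],[1,0.059,-0.0105,0,0,0,0],[1,0.059,-0.0105,0,0,0,0]]]'; python3 -m pendant '[[[1,0,0,0,0,0,-0.185],[1,0,0,0,0,0,-0.185],[1,0,0,0,0,0,-0.185],[1,0,0,0,0,0,-0.185],[1,0,0,0,0,0,-0.185],[1,0,0,0,0,0,-0.185],[1,0,0,0,0,0,-0.185],[1,0,0,0,0,0,-0.185],[1,0,0,0,0,0,-0.185]]]'; python3 - <<'E'
from h import *
d=snap('side','v2.png')
cv2.imwrite('pics/v2c.png',cv2.resize(d['pixels'][60:260,200:440,::-1],None,fx=3,fy=3))
for t in ['vial_a','mailer_a']:
 for r in arm.spot_point(t,'side'): print(round(r['conf'],2),w(d,r['point']).round(4))
go(.640,.192,.038,.096)
E
```

```text
time_s: 22.92
tool_pos: [0.5377, -0.4001, 0.1644]
tool_rot: [0.706, 0.708, 0.001, 0.004]
wrist_force: [-0.9, 0.8, -0.1]
opening: 0.0857
time_s: 24.18
tool_pos: [0.4281, 0.1926, 0.1591]
tool_rot: [0.707, 0.708, 0.0, 0.0]
wrist_force: [0.2, -0.2, -0.0]
opening: 0.0855
time_s: 25.3
tool_pos: [0.4285, 0.1908, 0.1588]
tool_rot: [-0.051, 0.999, -0.0, -0.0]
wrist_force: [0.0, -0.1, 0.3]
opening: 0.0854
0.92 [ 0.3511  0.3152 -0.0013]
0.64 [ 0.6379  0.1941 -0.0015]
t 25.45 tcp [0.4286 0.1909 0.1587] yaw -3.048 open 0.0854 F [0.2 0.9 0.3] q7 [ 0.38  0.3  -0.97  2.07  0.32  0.92  0.89]
tool shift now [-0.2107 -0.0185  0.1206] turn z -0.003
```

View pics/v2c.png

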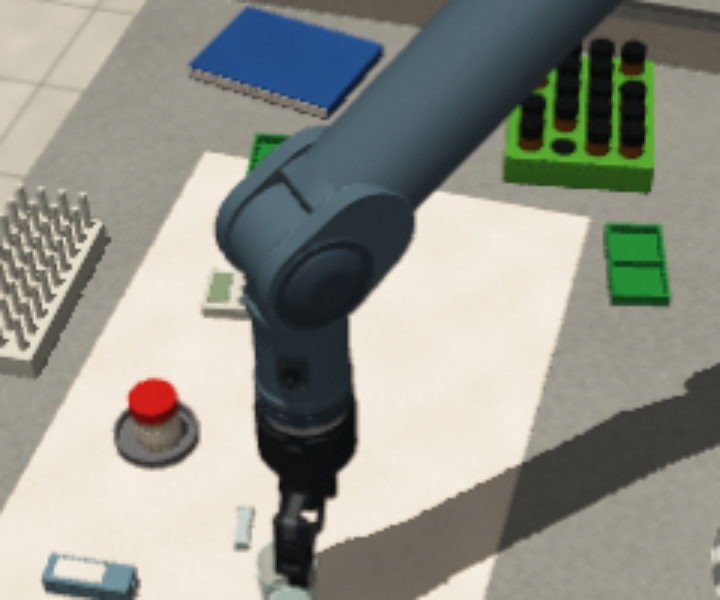

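The caddy is hidden by the arm. I made a sign slip in y, but stayed safely high. Now correcting that to go above the far mailer.

```bash
python3 -m pendant '[[[1,-0.042,-0.0037,0,0,0,0],[1,-0.042,-0.0037,0,0,0,0],[1,-0.042,-0.0037,0,0,0,0],[1,-0.042,-0.0037,0,0,0,0],[1,-0.042,-0.0037,0,0,0,0],[1,0,0,0.04,0,0,0],[1,0,0,0,0,0,0],[1,0,0,0,0,0,0]]]';  python3 - <<'E'
from h import *
d=snap('top','m1.png')
cv2.imwrite('pics/m1c.png',cv2.resize(d['pixels'][60:260,140:520,::-1],None,fx=2,fy=2))
for t in ['vial_a','mailer_a']:
 for r in arm.spot_point(t,'top'): print(round(r['conf'],2),w(d,r['point']).round(4))
go(.640,.192,.038,.096)
E
```

```text
time_s: 26.45
tool_pos: [0.6391, 0.1935, 0.1193]
tool_rot: [-0.048, 0.999, 0.0, -0.0]
wrist_force: [0.8, 0.5, 0.8]
opening: 0.0854
0.74 [ 0.5362 -0.3481  0.0036]
0.63 [ 0.5348 -0.3972  0.0091]
0.57 [ 0.3488  0.3113 -0.0007]
0.42 [6.436e-01 1.908e-01 1.000e-04]
t 26.6 tcp [0.6401 0.1937 0.1208] yaw -3.045 open 0.0856 F [ 0.3  0.5 -0.1] q7 [ 0.21  0.7  -0.78  1.62  0.55  1.05  0.93]
tool shift now [ 0.0005 -0.0017  0.0828] turn z 0.0
```

View pics/m1c.png

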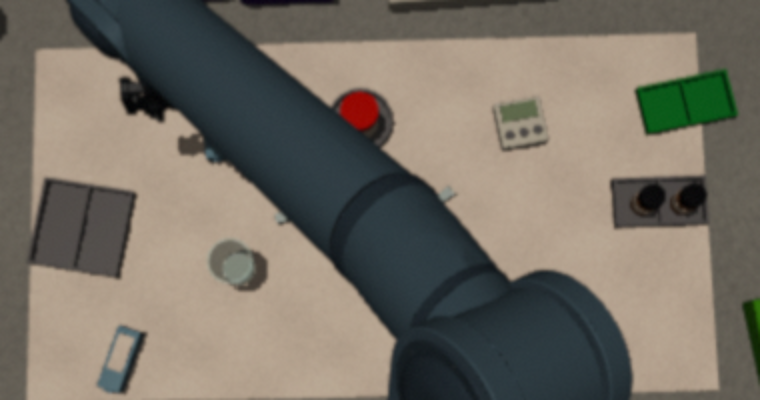

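Both vials stand in the caddy (crop 650,198 and 690,198), the beaker is unmoved, and the jaws are over the mailer.

```bash
python3 -m pendant '[[[1,0,-0.0015,0.03,0,0,0],[1,0,0,0.03,0,0,0],[1,0,0,0.018,0,0,0],[1,0,0,0.005,0,0,0],[1,0,0,0,0,0,0],[-1,0,0,0,0,0,0],[-1,0,0,0,0,0,0],[-1,0,0,0,0,0,0],[-1,0,0,0,0,0,0],[-1,0,0,0,0,0,0]]]' 50; python3 -m pendant '[[[-1,0,0,0,0,0,0],[-1,0,0,0,0,0,0],[-1,0,0,-0.02,0,0,0],[-1,0,0,-0.04,0,0,0],[-1,0,0,-0.04,0,0,0],[-1,0,0,-0.02,0,0,0],[-1,0,0,0,0,0,0]]]'; python3 - <<'E'
from h import *
go(.515,.336,.15,-.182)
E
```

```text
time_s: 27.85
tool_pos: [0.6403, 0.1917, 0.0365]
tool_rot: [-0.048, 0.999, 0.0, 0.001]
wrist_force: [0.7, 0.0, 2.5]
opening: 0.0286
time_s: 28.72
tool_pos: [0.6406, 0.1918, 0.1575]
tool_rot: [-0.048, 0.999, 0.0, 0.002]
wrist_force: [-0.8, -0.4, -1.1]
opening: 0.0283
t 28.73 tcp [0.6406 0.1918 0.1575] yaw -3.045 open 0.0283 F [-0.8 -0.4 -1.1] q7 [ 0.23  0.66 -0.81  1.6   0.51  1.11  0.96]
tool shift now [0.1112 0.1556 0.0073] turn z 0.278
```

```bash
python3 -m pendant '[[[-1,0.012,0.016,0,0,0,0],[-1,0.025,0.035,0,0,0,0],[-1,0.025,0.035,0,0,0,0],[-1,0.025,0.035,0,0,0,0],[-1,0.024,0.035,0,0,0,0],[-1,0,0,0,0,0,0.14],[-1,0,0,0,0,0,0.138],[-1,0,0,0,0,0,0],[-1,0,0,0,0,0,0]]]';  python3 - <<'E'
from h import *
go(.515,.336,.05,-.182)
d=snap('side','m2.png')
cv2.imwrite('pics/m2c.png',cv2.resize(d['pixels'][200:380,180:400,::-1],None,fx=3,fy=3))
d=snap('top','m2t.png')
for t in ['vial_a','mailer_a']:
 for r in arm.spot_point(t,'top'): print(round(r['conf'],2),w(d,r['point']).round(4))
for r in rects('top','lanes',.014):print(r)
E
```

```text
time_s: 29.85
tool_pos: [0.513, 0.336, 0.1545]
tool_rot: [0.089, 0.996, -0.001, -0.001]
wrist_force: [0.0, -0.2, -0.6]
opening: 0.0287
t 29.85 tcp [0.513  0.336  0.1545] yaw 2.963 open 0.0287 F [ 0.  -0.2 -0.6] q7 [-0.03  0.56 -0.8   1.74  0.45  1.04  0.4 ]
tool shift now [-0.0022  0.0006  0.1045] turn z 0.003
0.52 [ 0.5334 -0.3437  0.0042]
0.51 [ 0.5382 -0.3973  0.0062]
0.9 [ 0.3515  0.3103 -0.0033]
0.48 [ 0.5412 -0.37    0.0054]
```

View pics/m2c.png

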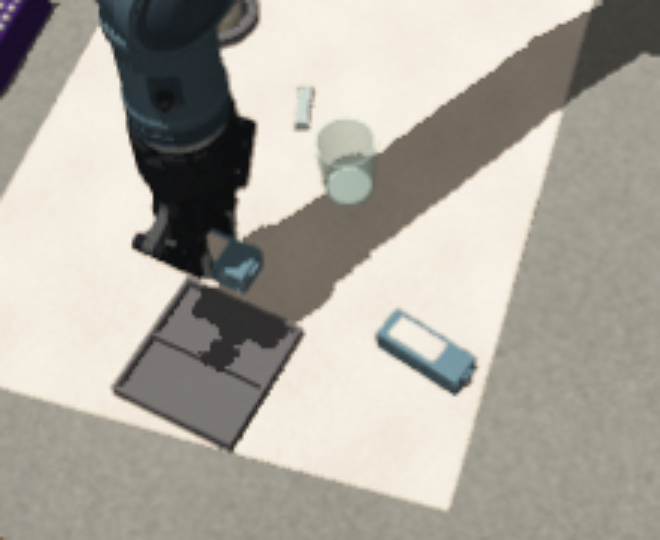

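The mailer is held above the near lane (crop 238,262) and the beaker stands clear. Lowering.

```bash
python3 -m pendant '[[[-1,-0.001,0,0.03,0,0,0],[-1,0,0,0.035,0,0,0],[-1,0,0,0.03,0,0,0],[-1,0,0,0.01,0,0,0],[-1,0,0,0.006,0,0,0],[-1,0,0,0.003,0,0,0],[-1,0,0,0.0015,0,0,0],[-1,0,0,0,0,0,0]]]';  python3 - <<'E'
from h import *
go(.515,.336,.0405,-.182)
E
```

```text
time_s: 31.15
tool_pos: [0.5157, 0.3361, 0.041]
tool_rot: [0.091, 0.996, 0.0, 0.0]
wrist_force: [0.1, -0.4, -0.3]
opening: 0.0289
t 31.15 tcp [0.5157 0.3361 0.041 ] yaw 2.96 open 0.0289 F [ 0.1 -0.4 -0.3] q7 [-0.1   0.71 -0.7   1.79  0.58  0.87  0.32]
tool shift now [ 0.0006 -0.0003  0.0005] turn z 0.0
```

```bash
python3 -m pendant '[[[-1,0,0,0.001,0,0,0],[-1,0,0,0,0,0,0],[0.1,0,0,0,0,0,0],[0.1,0,0,0,0,0,0],[0.1,0,0,0,0,0,0],[0.1,0,0,-0.02,0,0,0],[1,0,0,-0.04,0,0,0],[1,0,0,-0.03,0,0,0],[1,0,0,0,0,0,0]]]';  python3 - <<'E'
from h import *
go(.352,.312,.12,-.345)
E
```

```text
time_s: 32.28
tool_pos: [0.5173, 0.3381, 0.1338]
tool_rot: [0.091, 0.996, 0.003, 0.003]
wrist_force: [0.3, 0.7, 0.6]
opening: 0.0853
t 32.27 tcp [0.5173 0.3381 0.1338] yaw 2.96 open 0.0853 F [0.3 0.7 0.6] q7 [-0.04  0.59 -0.78  1.75  0.48  1.    0.38]
tool shift now [ 0.1579 -0.0555  0.0126] turn z 0.163
```

```bash
python3 -m pendant '[[[1,0.039,-0.0135,0,0,0,0],[1,0.039,-0.0135,0,0,0,0],[1,0.039,-0.0135,0,0,0,0],[1,0.039,-0.0135,0,0,0,0],[1,0,0,0,0,0,0.163],[1,0,0,0,0,0,0],[1,0,0,0,0,0,0]]]';  python3 - <<'E'
from h import *
go(.352,.312,.037,-.345)
d=snap('side','m3.png')
cv2.imwrite('pics/m3c.png',cv2.resize(d['pixels'][200:380,180:400,::-1],None,fx=3,fy=3))
E
```

```text
time_s: 33.15
tool_pos: [0.3525, 0.3109, 0.1293]
tool_rot: [0.171, 0.985, 0.0, -0.0]
wrist_force: [0.2, -0.7, -0.3]
opening: 0.0857
t 33.15 tcp [0.3525 0.3109 0.1293] yaw 2.798 open 0.0857 F [ 0.2 -0.7 -0.3] q7 [-0.02  0.34 -0.88  2.09  0.34  0.86  0.13]
tool shift now [0.0008 0.0008 0.0923] turn z 0.002
```

View pics/m3c.png

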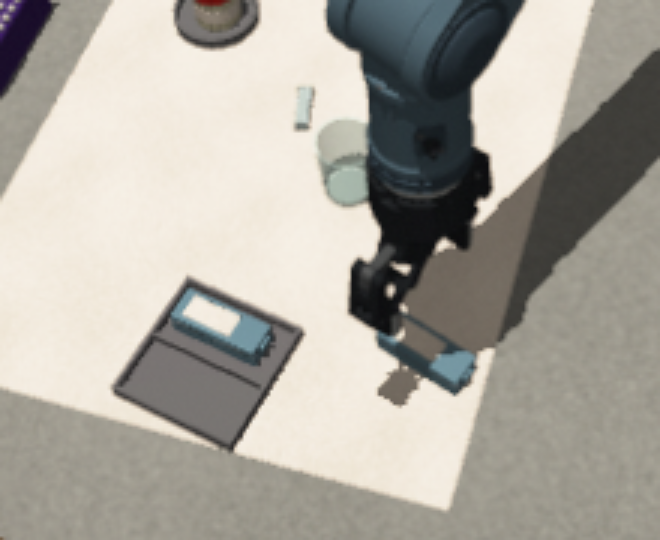

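The first mailer lies flat in the near lane (crop 220,322) and the gripper is above the second.

```bash
python3 -m pendant '[[[1,0.001,0.001,0.03,0,0,0],[1,0,0,0.03,0,0,0],[1,0,0,0.025,0,0,0],[1,0,0,0.007,0,0,0],[1,0,0,0,0,0,0],[-1,0,0,0,0,0,0],[-1,0,0,0,0,0,0],[-1,0,0,0,0,0,0],[-1,0,0,0,0,0,0],[-1,0,0,0,0,0,0]]]' 50; python3 -m pendant '[[[-1,0,0,0,0,0,0],[-1,0,0,0,0,0,0],[-1,0,0,-0.02,0,0,0],[-1,0,0,-0.04,0,0,0],[-1,0,0,-0.04,0,0,0],[-1,0,0,-0.02,0,0,0],[-1,0,0,0,0,0,0]]]'; python3 - <<'E'
from h import *
go(.5255,.3925,.15,-.182)
E
```

```text
time_s: 34.45
tool_pos: [0.3521, 0.3128, 0.0381]
tool_rot: [0.172, 0.985, 0.001, 0.001]
wrist_force: [-0.9, -1.0, 5.6]
opening: 0.0286
time_s: 35.33
tool_pos: [0.3523, 0.3128, 0.1585]
tool_rot: [0.172, 0.985, 0.001, 0.001]
wrist_force: [0.4, -0.1, -0.8]
opening: 0.029
t 35.33 tcp [0.3523 0.3128 0.1585] yaw 2.796 open 0.029 F [ 0.4 -0.1 -0.8] q7 [ 0.02  0.29 -0.92  2.07  0.29  0.91  0.17]
tool shift now [-0.1359  0.1336  0.0091] turn z -0.163
```

```bash
python3 -m pendant '[[[-1,-0.016,0.0156,0,0,0,0],[-1,-0.03,0.0295,0,0,0,0],[-1,-0.03,0.0295,0,0,0,0],[-1,-0.03,0.0295,0,0,0,0],[-1,-0.03,0.0295,0,0,0,0],[-1,0,0,0,0,0,-0.163],[-1,0,0,0,0,0,0],[-1,0,0,0,0,0,0]]]';  python3 - <<'E'
from h import *
go(.5255,.3925,.041,-.182)
E
```

```text
time_s: 36.33
tool_pos: [0.5233, 0.3915, 0.1557]
tool_rot: [0.091, 0.996, -0.001, -0.001]
wrist_force: [-0.4, -0.2, 0.5]
opening: 0.0288
t 36.33 tcp [0.5233 0.3915 0.1557] yaw 2.959 open 0.0288 F [-0.4 -0.2  0.5] q7 [-0.12  0.63 -0.8   1.64  0.5   1.09  0.33]
tool shift now [-0.0022  0.0016  0.1147] turn z -0.001
```

```bash
python3 -m pendant '[[[-1,-0.001,0.001,0.03,0,0,0],[-1,0,0,0.035,0,0,0],[-1,0,0,0.03,0,0,0],[-1,0,0,0.01,0,0,0],[-1,0,0,0.006,0,0,0],[-1,0,0,0.003,0,0,0],[-1,0,0,0.001,0,0,0],[-1,0,0,0,0,0,0]]]';  python3 - <<'E'
from h import *
go(.5255,.3925,.0415,-.182)
E
```

```text
time_s: 37.33
tool_pos: [0.5262, 0.3932, 0.0431]
tool_rot: [0.091, 0.996, 0.0, 0.001]
wrist_force: [-0.5, 0.7, -0.3]
opening: 0.0286
t 37.33 tcp [0.5262 0.3932 0.0431] yaw 2.96 open 0.0286 F [-0.5  0.7 -0.3] q7 [-0.17  0.77 -0.72  1.68  0.61  0.93  0.26]
tool shift now [ 0.0006 -0.0008  0.0016] turn z 0.0
```

Lower 1.5 mm, release, rise and move back clear for the final look.

```bash
python3 -m pendant '[[[-1,0,0,0.0015,0,0,0],[-1,0,0,0,0,0,0],[0.1,0,0,0,0,0,0],[0.1,0,0,0,0,0,0],[0.1,0,0,0,0,0,0],[0.1,0,0,-0.02,0,0,0],[0.1,0,0,-0.04,0,0,0],[0.5,0,0,-0.05,0,0,0],[0.5,0,0,-0.05,0,0,0]]]'; python3 -m pendant '[[[0.5,0,-0.05,0,0,0,0],[0.5,0,-0.05,0,0,0,0],[0.5,0,-0.05,0,0,0,0],[0.5,0,-0.05,0,0,0,0],[0.5,0,-0.05,0,0,0,0],[0.5,0,0,0,0,0,0]]]'; python3 - <<'E'
from h import *
go(.5,.2,.2,-.182)
for c in ['top','side']:
  d=snap(c,'f'+c+'.png')
  for t in ['vial_a','mailer_a','pot','dish','lanes','caddy','beaker']:
    for r in arm.spot_point(t,c): print(c,t,round(r['conf'],2),w(d,r['point']).round(4))
E
```

```text
time_s: 38.45
tool_pos: [0.5257, 0.3931, 0.2037]
tool_rot: [0.091, 0.996, 0.0, 0.0]
wrist_force: [0.1, 0.4, 0.4]
opening: 0.0643
time_s: 39.2
tool_pos: [0.4806, 0.1414, 0.2011]
tool_rot: [0.095, 0.995, -0.002, 0.0]
wrist_force: [-0.2, 0.9, 0.8]
opening: 0.0643
t 39.2 tcp [0.4806 0.1414 0.2011] yaw 2.952 open 0.0643 F [-0.2  0.9  0.8] q7 [ 0.44  0.28 -0.91  1.97  0.27  1.02  0.79]
tool shift now [-0.008   0.0612  0.0008] turn z -0.008
top vial_a 0.65 [ 0.536  -0.346   0.0084]
top vial_a 0.47 [ 0.5364 -0.3978  0.0094]
top mailer_a 0.91 [0.5181 0.3339 0.0045]
top mailer_a 0.8 [0.5247 0.3942 0.0029]
top mailer_a 0.21 [ 0.5373 -0.3452  0.0046]
top pot 0.66 [0.653  0.0071 0.0056]
top dish 0.61 [6.494e-01 9.300e-03 1.000e-04]
top lanes 0.95 [0.518  0.3655 0.0018]
top caddy 0.91 [ 2.380e-01 -3.594e-01 -3.000e-04]
top caddy 0.84 [ 6.661e-01 -4.122e-01 -2.000e-04]
top caddy 0.76 [ 0.5412 -0.3693  0.0039]
top beaker 0.24 [ 0.5366 -0.3458  0.0059]
side vial_a 0.59 [ 0.5369 -0.3968  0.0033]
side vial_a 0.49 [ 5.396e-01 -3.408e-01  5.000e-04]
side mailer_a 0.69 [0.5122 0.3382 0.0017]
side mailer_a 0.66 [0.5279 0.3964 0.0016]
side pot 0.79 [ 0.6538  0.0128 -0.0014]
side dish 0.54 [ 0.6534  0.0054 -0.0016]
side lanes 0.63 [ 0.5206  0.3689 -0.0011]
side caddy 0.67 [ 0.2403 -0.3597 -0.0052]
side caddy 0.59 [ 0.5403 -0.3641 -0.0012]
side caddy 0.46 [ 0.6544  0.0109 -0.0013]
side beaker 0.78 [ 0.4637  0.1709 -0.0042]
side beaker 0.62 [ 5.372e-01 -3.974e-01  3.000e-04]
```

View pics/ftop.png

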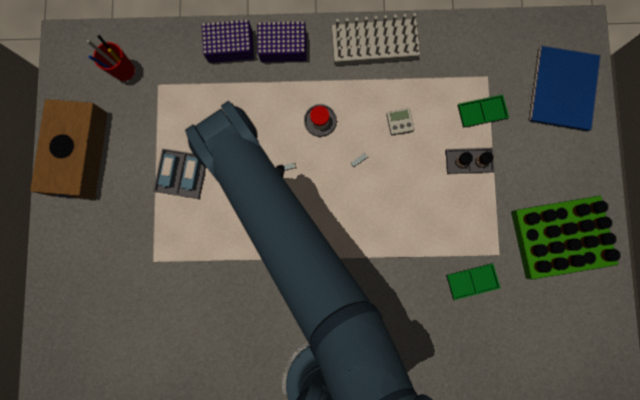

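View pics/fside.png

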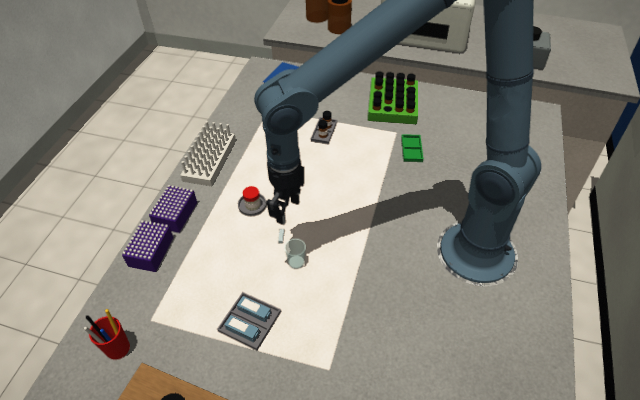

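Both views show the mailers flat, label up, one per lane (top 167,168 and 189,172), the pot in the dish (319,117), the vials in the caddy (465,158 and 485,157), and the beaker in place (side 296,253). All are well inside tolerance, so I'm handing in.

```bash
python3 -c "
from station import arm
print(arm.hand_in(), arm.state()['time_s'])"
```

```text
the job is handed in; nothing more can be done
the job is handed in; nothing more can be done
```

The clear-up is done and handed in at about 40 s of robot time. Both vials stand in the grey caddy, both mailers lie flat and label up in the tray, and the pot stands upright in the dish. Handing in gave no verdict.

**Last checks:** both cameras agreed on all five placings.

| Thing | Estimated offset from centre | Limit |
|---|---|---|
| Vials, from bay centre | up to about 7 mm | 16 mm |
| Mailers, from lane centre | up to about 8 mm | 16 mm |
| Pot, from dish centre | about 4 to 7 mm | 18 mm |

- **Beaker:** the side camera puts it within about 4 mm of its first reading, and it is upright. In the last top picture the arm hid it.
- **Heights:** the top camera's z readings for the vials (8 to 9 mm) were slightly above the 8 mm limit. The side camera gave 0 to 3 mm, and floor contact was felt for one vial. I put the difference down to network error.
- **Slip:** I made one sign error in a sideways move. It was corrected at a safe height, and nothing was touched.

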